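Cover the fruit mill and hold its pusher down

TASK

Get the fruit mill ready to run for the drinks stand: lower the feed cover over the mill's two locating pins, its slot over the feed well, until it lies flush, and let go of it. Then pass the upright pusher foot first through the cover's slot, press the sprung interlock plate in the well down with it, nearly to its stop, and finish while still gripping the pusher and holding the plate down. Leave the tin, the cup and the jar alone.

Things in the scene. Friction and masses are not known exactly. Their poses are not given: they have to be found in the camera images.
- mill: Fruit mill (sizes in mm): grey box fixed to the table, 150 (x) x 220 (y) x 120 high. Origin: centre of its underside, z up. Two upright steel pins, 10 in diameter, stand on the flat top (z = 120) at (0, 80) and (0, -80), rising 22, the upper 10 tapered to 4 in diameter. The open feed well is in the -y half. A small spout juts 28 from the +x side.
- well (a point): Centre of the mouth of the mill's feed well, at (0, -45, 120) mm in the mill's frame, on its flat top; axes as the mill's. The well is an open rectangular hole 76 (x) x 46 (y) mm; the sprung interlock plate lies 45 mm down inside.
- cover_center (a point): Feed cover (mm): loose aluminium plate 110 (x) x 190 (y) x 8 thick, about 0.35 kg, flat on the table, right way up. This point: plate's centre, 26 above its underside; z up. Through holes 12 in diameter at (0, 80) and (0, -80) fit the mill's pins; slot in the -y half. Seated, its underside lies on the mill's top, x and y axes the same way as the mill's.
- cover_grip (a point): Centre of the black grip bar on the cover, at (0, 10) mm from the plate's centre and 30 mm above the plate's underside. The bar is 20 (x) x 50 (y) mm and stands from 8 to 52 mm above the underside; axes as the cover's.
- cover_slot (a point): Centre of the through slot in the cover, on the plate's upper face (8 mm above the underside), at (0, -45) mm from the plate's centre; axes as the cover's. The slot is 62 mm along x and 32 mm along y.
- pusher_center (a point): Pusher (mm): loose white plastic, upright on its foot on the table, 176 tall, about 0.2 kg. This point: its centre, 88 above the foot's end; z up, x along its wide side, same after a half turn. Stem 60 (x) x 30 (y), from the foot's end up to 120; lowest 12 taper to 54 x 24. Fits the slot wide side along the slot's x, 1 to spare on each side.
- pusher_grip (a point): Centre of the grip block on top of the pusher, 151 mm above the foot's end; axes as the pusher's. The block is 50 (x) x 24 (y) mm and runs from 126 to 176 mm above the foot's end. Below it, at 120 to 126 mm, is a flange 76 x 44 mm.
- interlock (a joint): Travel in m of the sprung steel interlock plate in the mill's well: 0 at rest, growing downwards, 0.012 at its stop. Plate 66 x 36 mm, level, centred in the well; its face at rest is 45 mm below the mill's top. 4 N starts it, 10 N brings it to the stop; let go, it springs back and lifts the pusher. The pusher's flange stays clear of the cover throughout.
- tin: Food tin, 74 mm in diameter, 105 mm tall, a bystander. Origin at the centre of its underside.
- glass: White drinking cup, 72 mm in diameter, 95 mm tall, a bystander. Origin at the centre of its underside.
- jar: Amber glass jar with a white lid, 60 mm in diameter, 75 mm tall, a bystander. Origin at the centre of its underside.
Things that resemble listed ones, but are neither listed nor needed, are in the scene too. What is shaped like the part that bears cover_center but red or turquoise is not meant. What is shaped like the part that bears pusher_center but yellow is not meant.

How it is judged:
By the outcome, as a careful person would: the job done as asked, in the order asked, and still so for the second after the job is handed in, while the arm keeps its last pose, push and grip.
It also fails if it takes over 69 s, if anything falls off the work surface, if the arm or the gripper's body presses on something with over 40 N, if the wrist force passes 120 N, or if a joint passes its speed limit or range.

ROBOT

A 6-joint arm with a two-finger parallel gripper is mounted at the origin on the work surface. World frame = base frame: x ahead of the robot, y to its left, z up, the work surface at z = 0. Lengths are in m, angles in rad, forces in N, time in s.
With the tool pointing down it reaches from about 0.35 to 0.775 m from the base axis. Payload 7.3 kg.
Tool frame: the origin (TCP) lies between the finger pads; the fingertips stand 25 mm ahead of it and the grasp point (between the pads) lies 6 mm ahead of it; y points along the fingers, z is the direction in which the jaws open and shut, and the axes are right-handed (so a half turn about y gives the same grasp; the last joint's range is limited). The gripper opens to 92 mm and grips with 3 to 60 N. Pads are 19 mm wide; open, the fingers measure 130 mm over their backs; the gripper's body (75 mm by 190 mm) begins 47 mm behind the grasp point.
Start: joints at [-1.493, 0.342, 1.524, -0, 1.275, -0.146], TCP at [0.117, -0.512, 0.252] pointing down, gripper open.
Joint ranges: [-2.53, 2.53], [-0.77, 2.02], [0.04, 2.7], [-1, 4.14], [0.28, 2.66], [-3.11, 3.11]. Speed limits (rad/s): [2.57, 2.57, 3.14, 3.14, 3.14, 3.14].

INTERFACE

Orientations are given as [roll, pitch, yaw] about the fixed x, y, z axes, in that order (R = Rz(yaw) Ry(pitch) Rx(roll)).
In Python, from cell import sensors, read_camera, hand_in gives the robot as it stands. The module is installed in compiled form; this text tells all that it offers.
- The arm moves only by the tool send_rows, never from a script. Its argument "motion" is a list that holds one entry, the list of rows, each a list of 4 numbers: the shift along the tool's x, y, z in m, then the turn about the tool's y in degrees. In form: [[[tx, ty, tz, twist], ...]]. A call has 1 to 8 rows; each row is the pose to reach, as a shift and turn from the pose measured when the call began, along the tool's axes at that moment; what a row does not reach only later rows make up. A row lasts 1/10 s, in which the tool goes at most 50 mm and 8.59 degrees, less where a joint would pass 70% of its speed; a pose out of reach is approached as far as the arm can. A call with a gripper value outside its range is refused whole. "gripper" is the opening, from 0 (shut) to 1 (fully open), set as the call begins (left out, the last holds). The fingers move at their own pace and stop on an object; "grip_force" is the grip in N (left out, the last holds). Time passes only in rows, so rows that repeat a pose let the fingers close. It gives the time, the measured TCP pose, the force and the opening at its end, in the units of the state.
- sensors.observe(): the state, without advancing time (a new reading comes with each control period).
- read_camera(name): name is "side" or "top" or "wrist"; returns a dict with "frame" (400x640x3 uint8, red, green, blue), "fx", "fy", "cx", "cy" (pixels), "distortion" ([k1, k2, p1, p2, k3] as OpenCV has them; the pictures are not rectified), "extrinsics" (4x4, takes a point from world to camera coordinates). Camera axes: x right, y up, looking along -z (the intrinsics and any distortion apply to the point x, -y, -z); pixel columns grow to the right and rows downward; lengths in m; the calibration is good to about 2 mm. A picture is of the moment at which its call begins. There is no depth.
- hand_in(): hands the job in, once; it reports no verdict.
The state is a dict: "time": time; "qpos": joint angles; "qvel": joint speeds; "joint_efforts": joint torques, N m; "tool_pos": TCP position; "tool_rot": TCP orientation; "contact_force": force on the tool from outside, world axes, zero at the start; "torque": the same for the moment, N m; "opening": finger opening in m.
Only numpy, scipy, OpenCV 4.12 (cv2) and the standard library are available. Lean on these libraries where they do the work, as an engineer would, in place of code of your own. Each camera call takes 0.05 s, during which the arm holds its last target.

## Working session

There is one attempt and no reset: what is moved stays moved. The work goes in short steps, Python scripts to look and compute and a tool call to move; the robot and the scene stay as the last step left them, time stands still between calls to the robot, and variables do not carry over. Pictures are saved under pics/ and viewed, and the job is handed in when it is done.

Besides the shell and the picture viewer there is one more tool, called after "Call:" by a JSON object that holds its "op" and its "data". send_rows: Moves the arm, as the interface text tells. Its arguments: {"type":"object","properties":{"motion":{"type":"array"},"gripper":{"type":"number"},"grip_force":{"type":"number"}},"required":["motion"]}

```bash
mkdir -p pics; python3 - <<'E'
from cell import sensors, read_camera
import cv2,pickle
d={}
for n in("side","top","wrist"):
    c=read_camera(n);d[n]=c
    cv2.imwrite(f"pics/{n}0.png",c["frame"][:,:,::-1])
    print(n,c["fx"],c["fy"],c["cx"],c["cy"],c["distortion"],c["extrinsics"].round(4).tolist() if hasattr(c["extrinsics"],'round') else c["extrinsics"])
pickle.dump(d,open("c0.pkl","wb"))
print(sensors.observe())
E
```

```text
side 444.66767438462125 444.66767438462125 314.9763494259961 195.17378010032928 [-0.10606749  0.          0.          0.          0.        ] [[-0.9986, -0.0532, 0.0006, 0.5622], [0.0305, -0.5641, 0.8251, -0.0401], [-0.0436, 0.824, 0.5649, -1.643], [0.0, 0.0, 0.0, 1.0]]
top 404.24860938282166 404.24860938282166 323.34751168305775 199.48909866739817 [-0.07975775  0.          0.          0.          0.        ] [[0.0164, -0.9997, -0.0198, 0.1264], [0.9963, 0.0147, 0.0847, -0.5355], [-0.0844, -0.0211, 0.9962, -1.3164], [0.0, 0.0, 0.0, 1.0]]
wrist 325.4883382629192 325.4883382629192 324.0339377969907 198.6513979285947 [-0.00041173  0.          0.          0.          0.        ] [[0.2214, -0.9752, -0.0014, -0.5239], [0.9419, 0.2143, -0.2585, 0.0319], [0.2524, 0.0559, 0.966, -0.39], [0.0, 0.0, 0.0, 1.0]]
{'time': 0.15, 'qpos': array([-1.49299058e+00,  3.42548801e-01,  1.52473626e+00, -2.38698596e-05,
        1.27540991e+00, -1.46027661e-01]), 'qvel': array([ 0.0014915 , -0.00163883, -0.0035649 , -0.00017796, -0.00168923,
        0.00089071]), 'joint_efforts': array([ 1.35666920e-03, -4.31470191e+01, -2.44352889e+01,  7.17136636e-02,
        5.36896731e-02, -7.86107034e-05]), 'tool_pos': array([ 0.11651474, -0.51164719,  0.25123321]), 'tool_rot': array([-1.57189024e+00,  1.37812616e-04, -2.91775236e+00]), 'contact_force': array([ 0.05256519, -0.71474642, -0.72524632]), 'torque': array([-0.01948575, -0.0167809 ,  0.00660799]), 'opening': 0.09209447996132972}
```

View pics/side0.png

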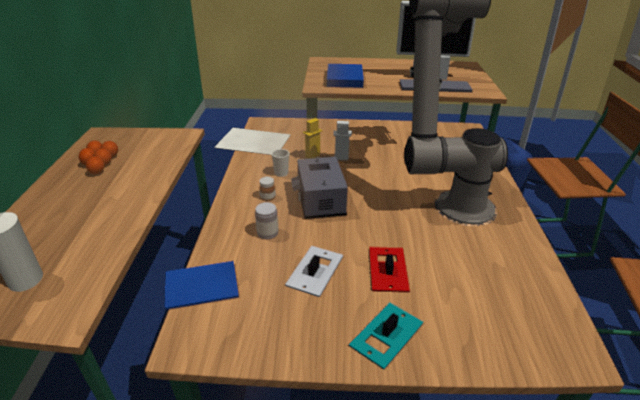

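View pics/top0.png

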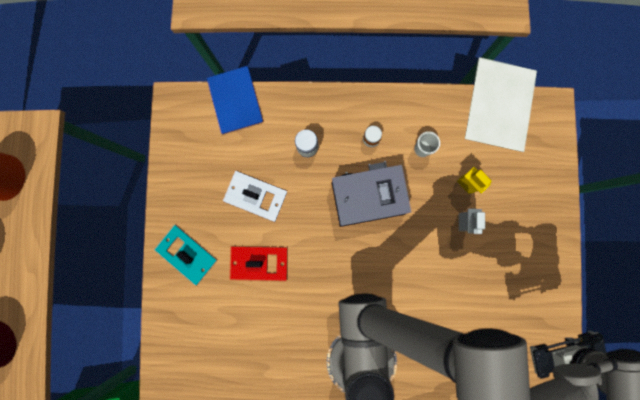

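View pics/wrist0.png

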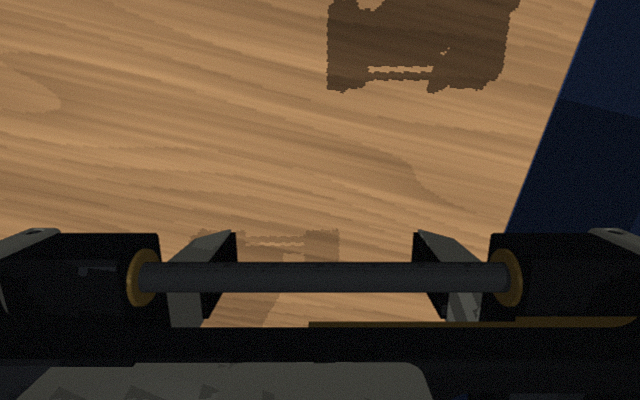

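The side and top views show the white cover (top ~255,196), the mill (~371,195), the white pusher (~473,221), the yellow and coloured decoys, and the bystanders beyond the mill. Next I'll enlarge these regions.

```bash
cat > h.py <<'E'
import cv2,numpy as np,pickle
from scipy.spatial.transform import Rotation as Ro
def crop(f,x0,y0,w,h,name,s=8):
    c=cv2.resize(f[y0:y0+h,x0:x0+w,::-1],None,fx=s,fy=s,interpolation=cv2.INTER_CUBIC)
    for i in range(0,w,10):
        cv2.line(c,(i*s,0),(i*s,6),(0,255,0),1);cv2.putText(c,str(x0+i),(i*s,16),0,.35,(0,255,0),1)
    for i in range(0,h,10):
        cv2.line(c,(0,i*s),(6,i*s),(0,255,0),1);cv2.putText(c,str(y0+i),(8,i*s+4),0,.35,(0,255,0),1)
    cv2.imwrite(name,c)
def K(c): return np.array([[c["fx"],0,c["cx"]],[0,c["fy"],c["cy"]],[0,0,1.]])
def proj(c,P):
    E=np.array(c["extrinsics"]);F=np.diag([1,-1,-1.])
    R=F@E[:3,:3];t=F@E[:3,3]
    return cv2.projectPoints(np.atleast_2d(np.array(P,float)),cv2.Rodrigues(R)[0],t,K(c),np.array(c["distortion"]))[0][:,0]
def back(c,uv,z):
    E=np.array(c["extrinsics"]);F=np.diag([1,-1,-1.])
    R=F@E[:3,:3];t=F@E[:3,3]
    p=cv2.undistortPoints(np.array(uv,float).reshape(-1,1,2),K(c),np.array(c["distortion"]))[:,0]
    d=np.c_[p,np.ones(len(p))]@R; o=-R.T@t
    return o+d*((z-o[2])/d[:,2])[:,None]
E
python3 - <<'E'
from h import *
d=pickle.load(open("c0.pkl","rb"))
t=d["top"]["frame"];s=d["side"]["frame"]
crop(t,215,165,80,60,"pics/t_cover.png",10)
crop(t,325,155,90,75,"pics/t_mill.png",8)
crop(t,445,160,60,80,"pics/t_push.png",7)
crop(s,280,240,70,60,"pics/s_cover.png",10)
crop(s,290,110,80,110,"pics/s_mill.png",5)
E
```

```text
(no output)
```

View pics/t_cover.png

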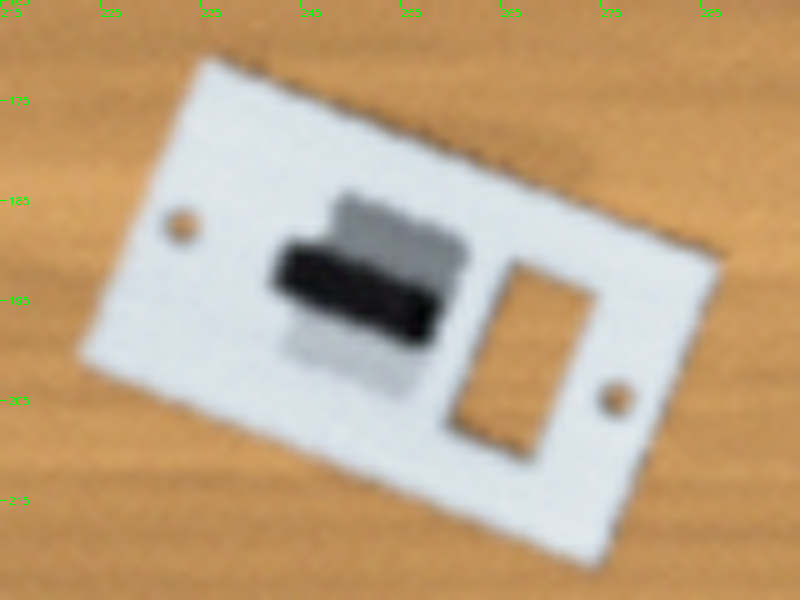

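View pics/t_mill.png

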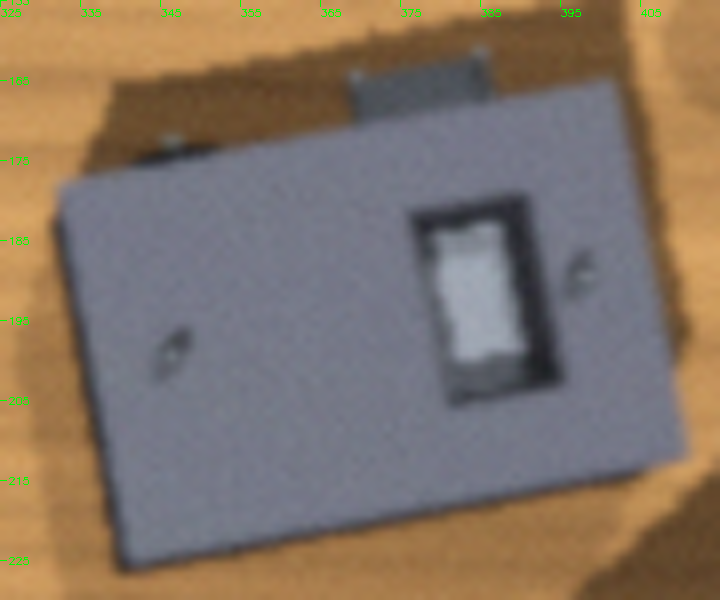

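View pics/t_push.png

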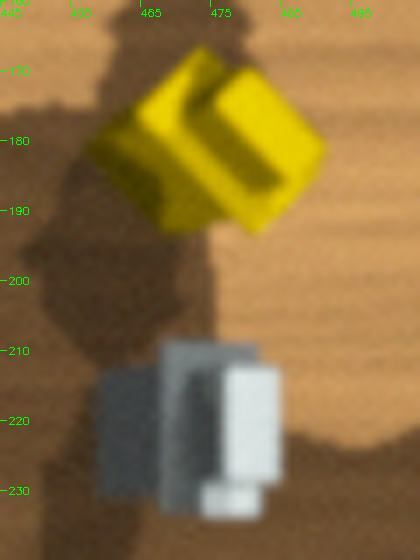

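View pics/s_cover.png

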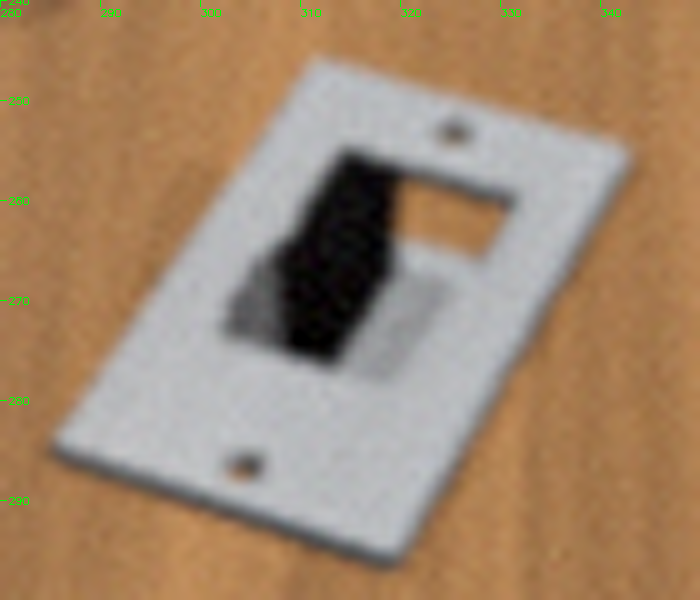

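View pics/s_mill.png

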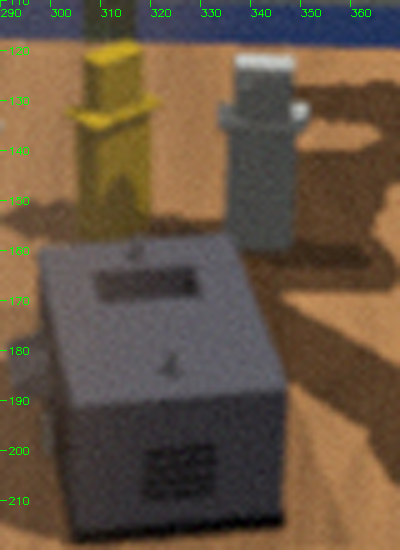

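```bash
cat > fit.py <<'E'
from h import *
from scipy.optimize import least_squares
def fit(obs,x0):
    # obs: list of (cam, Nx3 local pts mm, Nx2 px)
    def w(p,L):
        c,s=np.cos(p[2]),np.sin(p[2]);L=np.array(L,float)/1000
        return np.c_[p[0]+c*L[:,0]-s*L[:,1],p[1]+s*L[:,0]+c*L[:,1],L[:,2]]
    f=lambda p:np.concatenate([(proj(c,w(p,L))-np.array(u)).ravel() for c,L,u in obs])
    r=least_squares(f,x0,loss="soft_l1");
    return r.x,f(r.x).reshape(-1,2)
def px(u,o,s): return (np.array(u,float)+.5)/s-.5+np.array(o)
E
cat > f0.py <<'E'
from fit import *
d=pickle.load(open("c0.pkl","rb"));T=d["top"];S=d["side"]
cl=[(55,95,8),(55,-95,8),(-55,-95,8),(-55,95,8),(0,80,8),(0,-80,8)]
ct=px([(205,55),(725,257),(602,565),(80,357),(182,227),(617,398)],(215,165),10)
cs=px([(55,440),(315,58),(635,150),(395,555),(245,464),(455,131)],(280,240),10)
# side order: +x is image left
cso=[(55,95,8),(55,-95,8),(-55,-95,8),(-55,95,8),(0,80,8),(0,-80,8)]
ml=[(75,110,120),(75,-110,120),(-75,-110,120),(-75,110,120),(38,-22,120),(38,-68,120),(-38,-68,120),(-38,-22,120)]
mt=px([(62,185),(612,80),(690,458),(125,560),(410,212),(525,195),(565,383),(452,405)],(325,155),8)
msl=[(75,-110,120),(-75,-110,120),(-75,110,120),(75,110,120)]
ms=px([(40,250),(230,237),(285,383),(70,405)],(290,110),5)
pl=[(25,12,176),(25,-12,176),(-25,-12,176),(-25,12,176),(38,22,126),(-38,22,126)]
pt=px([(225,365),(280,368),(282,483),(224,480),(160,342),(160,512)],(445,160),7)
psl=[(25,-12,176),(-25,-12,176),(-25,12,176),(25,12,176)]
ps=px([(235,55),(293,57),(295,72),(235,70)],(290,110),5)
for n,L,u,L2,u2,x0 in (("cover",cl,ct,cso,cs,(.55,.3,0)),("mill",ml,mt,msl,ms,(.5,0,0)),("push",pl,pt,psl,ps,(.5,-.3,0))):
    for o in ([(T,L,u)],[(S,L2,u2)],[(T,L,u),(S,L2,u2)]):
        p,r=fit(o,x0);print(n,p.round(4),np.degrees(p[2]).round(2),"rms",np.sqrt((r**2).mean()).round(2))
    print(r.round(1).tolist())
E
python3 f0.py
```

```text
cover [ 0.545   0.3676 -0.3573] -20.47 rms 0.26
cover [ 0.5433  0.3686 -0.363 ] -20.8 rms 0.15
cover [ 0.5441  0.368  -0.3598] -20.62 rms 0.3
[[-0.0, 0.6], [-0.5, 0.6], [-0.5, 0.2], [0.1, 0.3], [0.1, -0.1], [0.0, 0.0], [-0.3, 0.2], [-0.0, -0.3], [-0.5, -0.4], [-0.1, -0.2], [-0.3, -0.1], [-0.3, -0.2]]
mill [ 0.5428 -0.0142  0.1974] 11.31 rms 0.34
mill [ 0.543  -0.0123  0.188 ] 10.77 rms 0.65
mill [ 0.543  -0.014   0.1944] 11.14 rms 0.48
[[-0.7, -0.6], [0.4, -0.1], [0.1, 0.2], [0.2, 0.3], [0.0, 0.1], [0.3, -0.4], [-0.0, 0.2], [-0.6, 0.1], [-0.7, -0.9], [0.0, -1.0], [0.5, 0.9], [0.2, -0.1]]
push [ 0.4664 -0.3318 -0.013 ] -0.74 rms 0.23
push [ 0.4664 -0.3216  0.0146] 0.84 rms 0.23
push [ 0.4664 -0.3314 -0.0111] -0.63 rms 0.52
[[-0.3, -0.2], [-0.1, -0.4], [-0.4, 0.2], [-0.1, 0.4], [0.0, -0.3], [0.0, 0.3], [-0.1, -0.7], [0.3, -0.8], [-0.1, -1.3], [-0.2, -1.3]]
```

```bash
cat > mv.py <<'E'
import numpy as np,sys
from scipy.spatial.transform import Rotation as Ro
from cell import sensors
def plan(*targets):
    s=sensors.observe();R=Ro.from_euler('xyz',s["tool_rot"])
    print("t",round(s["time"],2),"pos",s["tool_pos"].round(4),"rot",np.degrees(s["tool_rot"]).round(2),"F",s["contact_force"].round(1),"op",round(s["opening"],4),"q",s["qpos"].round(2))
    for x,y,z,yaw in targets:
        T=Ro.from_euler('xyz',[-np.pi/2,0,np.radians(yaw)])
        d=R.inv().apply(np.array([x,y,z])-s["tool_pos"])
        rv=np.degrees((R.inv()*T).as_rotvec())
        print("shift",d.round(4).tolist(),"twist",rv.round(2).tolist())
if __name__=="__main__":
    a=[float(v) for v in sys.argv[1:]]
    plan(*[a[i:i+4] for i in range(0,len(a),4)])
E
python3 mv.py 0.46 -0.2 0.26 -130 0.545 0.2 0.2 -110.6
```

```text
t 0.15 pos [ 0.1165 -0.5116  0.2512] rot [-9.0060e+01  1.0000e-02 -1.6717e+02] F [ 0.1 -0.7 -0.7] op 0.0921 q [-1.49  0.34  1.52 -0.    1.28 -0.15]
shift [-0.4041, -0.0085, -0.2276] twist [0.06, -37.17, -0.03]
shift [-0.5758, 0.052, -0.5987] twist [0.05, -56.57, -0.04]
```

Call:
{"op": "send_rows", "data": {"motion": [[[-0.1,-0.01,-0.03,-8],[-0.2,-0.02,-0.08,-16],[-0.28,-0.02,-0.13,-24],[-0.36,-0.02,-0.18,-32],[-0.4,-0.02,-0.23,-40],[-0.42,-0.02,-0.27,-45],[-0.45,-0.01,-0.32,-50],[-0.48,0,-0.37,-56]]], "gripper": 1}}

```text
time: 0.95
tool_pos: [0.3941, -0.2299, 0.2635]
tool_rot: [-1.571, 0.001, -1.937]
contact_force: [1.3, 0.0, 0.2]
opening: 0.092
```

```bash
python3 mv.py 0.5476 0.3774 0.12 -110.6
```

```text
t 0.95 pos [ 0.3941 -0.2299  0.2635] rot [-9.0000e+01  5.0000e-02 -1.1096e+02] F [1.3 0.  0.2] op 0.092 q [-0.7   0.21  1.68  0.    1.26 -0.33]
shift [-0.6219, 0.1441, -0.074] twist [-0.0, -0.36, -0.05]
```

Call:
{"op": "send_rows", "data": {"motion": [[[-0.05,0,-0.01,0],[-0.1,0,-0.02,0],[-0.15,0,-0.03,0],[-0.2,0,-0.03,0],[-0.25,0,-0.04,0],[-0.3,0,-0.05,0],[-0.35,0,-0.05,0],[-0.4,0.02,-0.06,0]]]}}

```text
time: 1.75
tool_pos: [0.4809, 0.1575, 0.2489]
tool_rot: [-1.566, 0.003, -1.936]
contact_force: [1.0, -0.3, 1.5]
opening: 0.0921
```

```bash
python3 mv.py 0.5476 0.3774 0.17 -110.6
```

```text
t 1.75 pos [0.4809 0.1575 0.2489] rot [ -89.75    0.19 -110.95] F [ 1.  -0.3  1.5] op 0.0921 q [0.16 0.31 1.58 0.   1.25 0.53]
shift [-0.229, 0.0796, -0.0166] twist [-0.25, -0.35, -0.19]
```

Call:
{"op": "send_rows", "data": {"motion": [[[-0.05,0.0,0,0],[-0.1,0.02,-0.01,0],[-0.15,0.04,-0.01,0],[-0.2,0.06,-0.016,0],[-0.229,0.08,-0.0166,0],[-0.229,0.08,-0.0166,0],[-0.229,0.08,-0.0166,0]]]}}

```text
time: 2.45
tool_pos: [0.5469, 0.3778, 0.1673]
tool_rot: [-1.569, 0.0, -1.935]
contact_force: [0.1, -0.9, 0.2]
opening: 0.0917
```

```bash
cat > snap.py <<'E'
import sys,pickle
from h import *
from cell import read_camera,sensors
name=sys.argv[1];d={}
for n in sys.argv[2:]:
    d[n]=read_camera(n);cv2.imwrite(f"pics/{n}_{name}.png",d[n]["frame"][:,:,::-1])
pickle.dump(d,open(f"c_{name}.pkl","wb"))
E
python3 snap.py a wrist; python3 mv.py 0.5476 0.3774 0.04 -110.6
```

```text
t 2.5 pos [0.5475 0.3771 0.1692] rot [ -89.77    0.13 -110.92] F [-0.5 -1.1  0.1] op 0.0918 q [ 0.49  0.66  1.22 -0.    1.26  0.85]
shift [-0.0, 0.1292, -0.0005] twist [-0.23, -0.32, -0.13]
```

View pics/wrist_a.png

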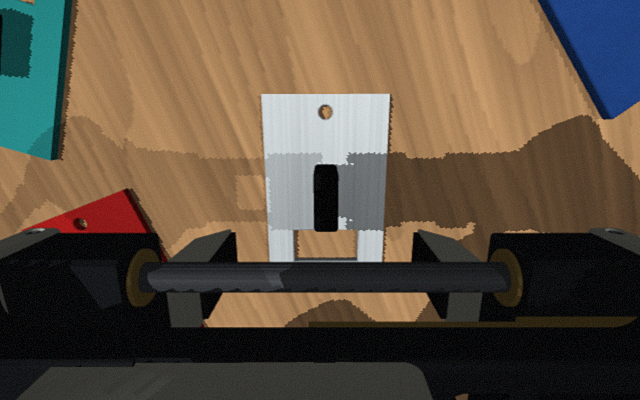

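```bash
python3 - <<'E'
from h import *
c=pickle.load(open("c_a.pkl","rb"))["wrist"]
crop(c["frame"],250,85,150,180,"pics/a1.png",3.999 and 4)
for p in (.544,.368,-.3598),:
    s_,c_=np.sin(p[2]),np.cos(p[2])
    L=np.array([(55,95,8),(-55,95,8),(0,80,8),(10,35,52),(-10,35,52),(-10,-15,52),(10,-15,52)])/1000
    print(proj(c,np.c_[p[0]+c_*L[:,0]-s_*L[:,1],p[1]+s_*L[:,0]+c_*L[:,1],L[:,2]]).round(1).tolist())
E
```

```text
[[388.3, 93.2], [259.9, 93.9], [324.2, 111.7], [337.6, 171.9], [311.7, 172.0], [312.6, 232.7], [337.2, 232.6]]
```

View pics/a1.png

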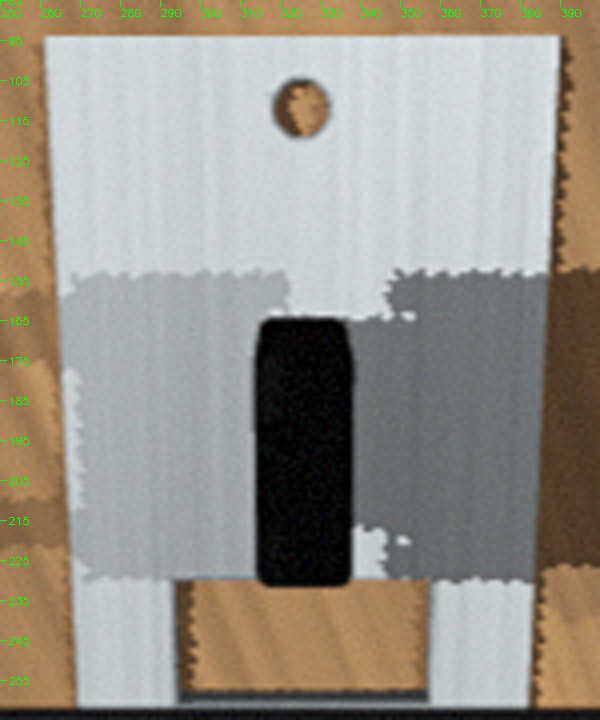

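Call:
{"op": "send_rows", "data": {"motion": [[[0,0.04,0,0],[0,0.08,0,-0.3],[0,0.11,0,-0.3],[0,0.125,0,-0.3],[0,0.129,0,-0.3],[0,0.129,0,-0.3]]]}}

```text
time: 3.1
tool_pos: [0.5489, 0.377, 0.0417]
tool_rot: [-1.565, 0.004, -1.932]
contact_force: [0.4, -0.2, 0.5]
opening: 0.0917
```

Call:
{"op": "send_rows", "data": {"motion": [[[0,0,0,0],[0,0,0,0],[0,0,0,0],[0,0,0,0],[0,0,0,0],[0,0,0,0],[0,0,0,0],[0,0,0,0]]], "gripper": 0, "grip_force": 45}}

```text
time: 3.9
tool_pos: [0.5489, 0.377, 0.0416]
tool_rot: [-1.566, 0.004, -1.931]
contact_force: [-0.3, 0.5, -0.6]
opening: 0.0323
```

```bash
python3 snap.py b wrist; python3 mv.py 0.5476 0.3774 0.22 -110.6
```

```text
t 3.95 pos [0.5489 0.377  0.0416] rot [ -89.7     0.21 -110.67] F [-0.1  0.4  0.4] op 0.0283 q [ 0.49  0.8   1.33 -0.    1.    0.85]
shift [-0.0006, -0.1784, -0.0004] twist [-0.3, -0.07, -0.21]
```

View pics/wrist_b.png

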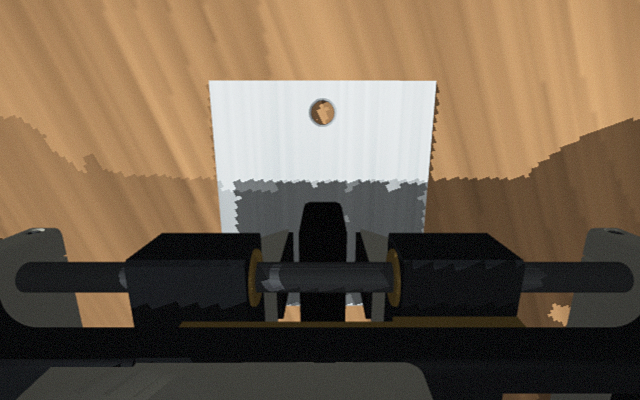

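Call:
{"op": "send_rows", "data": {"motion": [[[0,0,0,0],[0,0,0,0],[0,0,0,0],[0,0,0,0],[0,0,0,0]]]}}

```text
time: 4.45
tool_pos: [0.5487, 0.3771, 0.0417]
tool_rot: [-1.566, 0.004, -1.931]
contact_force: [-1.9, -0.1, 0.7]
opening: 0.0199
```

Call:
{"op": "send_rows", "data": {"motion": [[[0,-0.01,0,0],[0,-0.03,0,0],[0,-0.06,0,0],[0,-0.09,0,0],[0,-0.12,0,0],[0,-0.15,0,0],[0,-0.18,0,0],[0,-0.18,0,0]]]}}

```text
time: 5.25
tool_pos: [0.5494, 0.3776, 0.227]
tool_rot: [-1.559, 0.01, -1.931]
contact_force: [0.3, 0.9, -3.2]
opening: 0.02
```

```bash
python3 snap.py c wrist; python3 mv.py 0.541 -0.004 0.23 -78.86
```

```text
t 5.3 pos [0.5485 0.3771 0.2238] rot [ -89.53    0.39 -110.66] F [ 0.7 -0.1 -4.3] op 0.0196 q [ 0.49  0.62  1.14 -0.    1.37  0.85]
shift [0.3591, -0.0076, 0.1276] twist [-0.56, -31.81, -0.25]
```

View pics/wrist_c.png

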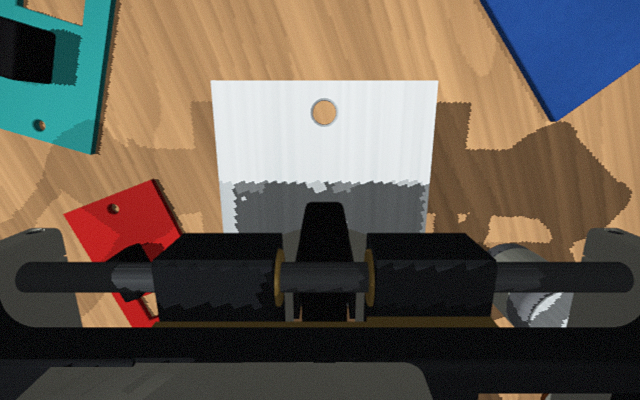

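Call:
{"op": "send_rows", "data": {"motion": [[[0.02,0,0.01,-2],[0.06,0,0.02,-6],[0.1,0,0.04,-10],[0.14,0,0.05,-14],[0.18,0,0.065,-18],[0.22,0,0.08,-22],[0.26,0,0.09,-26],[0.3,0,0.106,-29]]]}}

```text
time: 6.1
tool_pos: [0.5399, 0.0575, 0.2205]
tool_rot: [-1.565, 0.003, -1.422]
contact_force: [0.2, -0.8, -3.7]
opening: 0.0195
```

```bash
python3 mv.py 0.5411 -0.0042 0.21 -78.86
```

```text
t 6.1 pos [0.5399 0.0575 0.2205] rot [-89.64   0.15 -81.49] F [ 0.2 -0.8 -3.7] op 0.0195 q [-0.04  0.4   1.53  0.    1.21 -0.19]
shift [0.0612, 0.0103, -0.008] twist [-0.36, -2.63, -0.15]
```

Call:
{"op": "send_rows", "data": {"motion": [[[0.03,0,-0.004,-1],[0.05,0.005,-0.006,-2],[0.06,0.01,-0.008,-2.6],[0.0612,0.01,-0.008,-2.6],[0.0612,0.01,-0.008,-2.6],[0.0612,0.01,-0.008,-2.6]]]}}

```text
time: 6.7
tool_pos: [0.5411, -0.003, 0.2101]
tool_rot: [-1.565, 0.003, -1.376]
contact_force: [0.2, 0.8, -3.8]
opening: 0.0198
```

```bash
python3 snap.py d wrist top side; python3 mv.py 0.5411 -0.0042 0.19 -78.86; python3 - <<'E'
from h import *
d=pickle.load(open("c_d.pkl","rb"))
crop(d["top"]["frame"],325,145,100,90,"pics/d_t.png",6)
crop(d["side"]["frame"],280,90,100,130,"pics/d_s.png",5)
E
```

```text
t 6.85 pos [ 0.5412 -0.0032  0.2104] rot [-89.61   0.14 -78.82] F [-0.3  0.7 -3.5] op 0.0195 q [-0.15  0.4   1.55  0.    1.18 -0.35]
shift [0.001, 0.0204, -0.0004] twist [-0.39, 0.04, -0.14]
```

View pics/wrist_d.png

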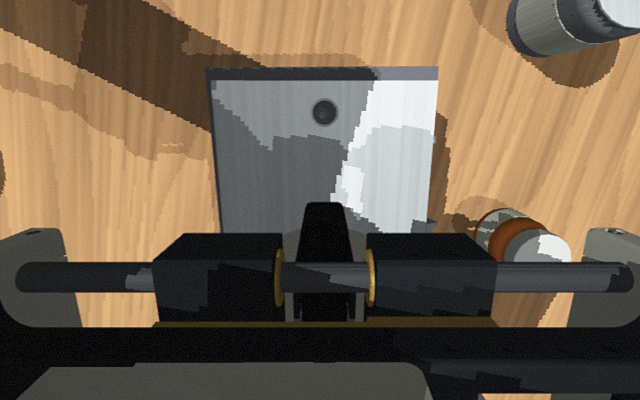

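View pics/d_t.png

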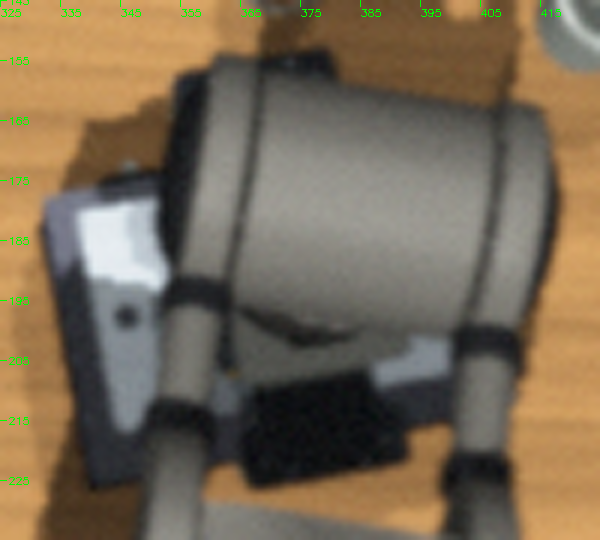

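View pics/d_s.png

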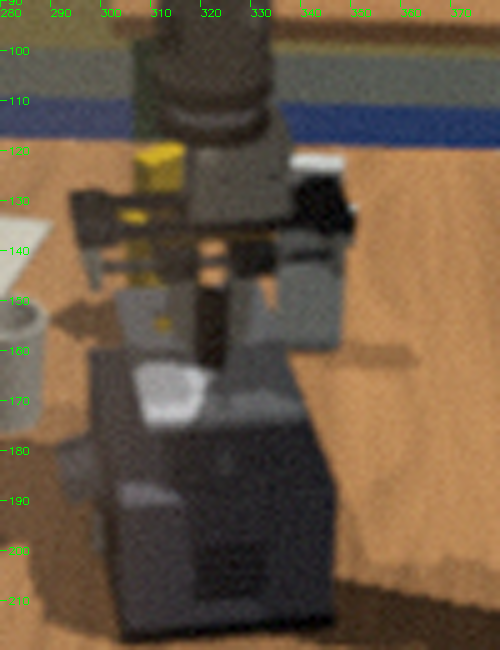

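```bash
python3 - <<'E'
from h import *
c=pickle.load(open("c_d.pkl","rb"))["wrist"]
f=c["frame"]
g=cv2.convertScaleAbs(f,alpha=1.6,beta=20)
crop(g,195,50,130,90,"pics/d1.png",6)
crop(g,310,50,150,90,"pics/d2.png",5)
crop(g,300,90,50,45,"pics/d3.png",12)
def W(p,L):
    s_,c_=np.sin(p[2]),np.cos(p[2]);L=np.array(L,float)/1000
    return np.c_[p[0]+c_*L[:,0]-s_*L[:,1],p[1]+s_*L[:,0]+c_*L[:,1],L[:,2]]
m=(.543,-.014,.1944)
print("mill corners",proj(c,W(m,[(75,110,120),(-75,110,120),(75,110,0),(-75,110,0)])).round(1).tolist())
print("pin tip, base",proj(c,W(m,[(0,80,142),(0,80,120)])).round(1).tolist())
z=(.2104-.0417)*1000
y=np.radians(-78.82+90); p=(.5412+.01*np.sin(y),-.0032-.01*np.cos(y),y)
print("cover",p,proj(c,W(p,[(55,95,z+8),(-55,95,z+8),(0,80,z+8),(0,80,z)])).round(1).tolist())
E
```

```text
mill corners [[439.3, 65.2], [205.1, 65.0], [397.3, 82.0], [246.8, 81.9]]
pin tip, base [[322.6, 113.6], [322.5, 113.5]]
cover (np.float64(0.5431389192144799), np.float64(-0.013010228961635948), np.float64(0.19512781037296617)) [[436.9, 79.8], [209.2, 79.9], [323.3, 112.0], [323.3, 112.0]]
```

View pics/d1.png

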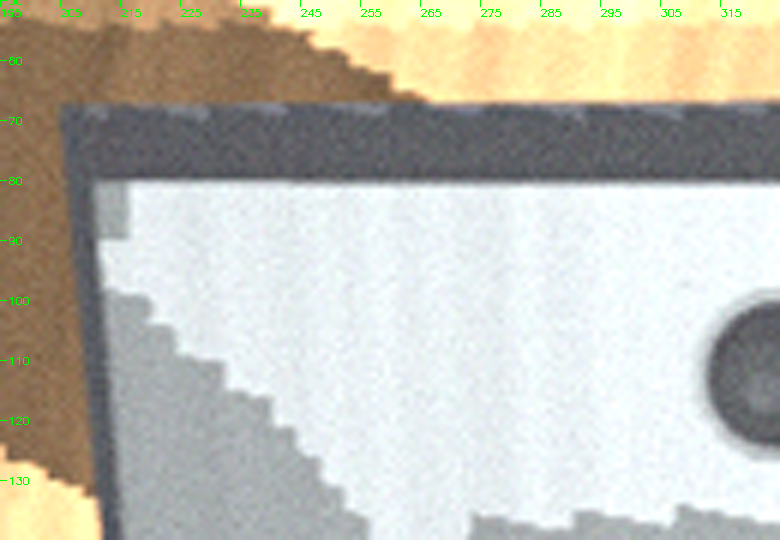

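View pics/d2.png

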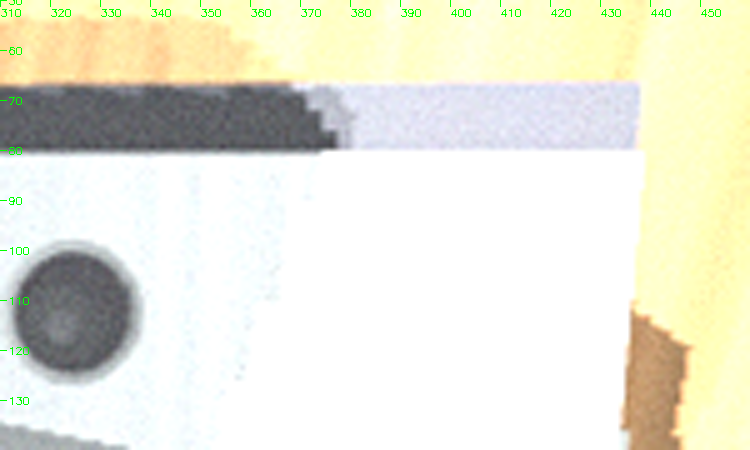

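View pics/d3.png

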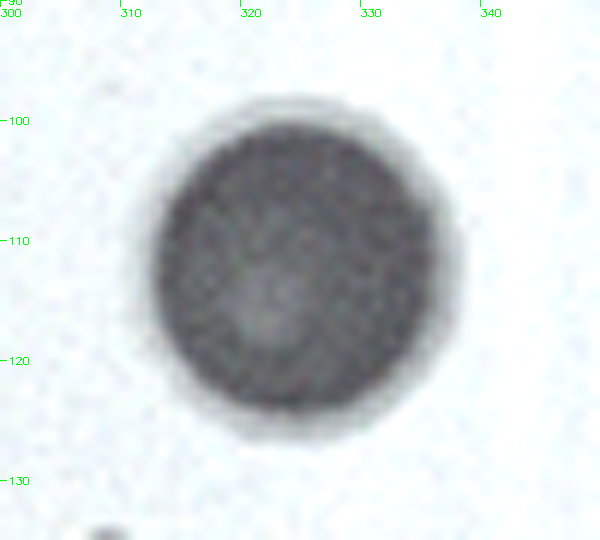

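```bash
python3 - <<'E'
from h import *
c=pickle.load(open("c_d.pkl","rb"))["wrist"]
h=back(c,[(324,112)],.1767)[0];p=back(c,[(322,114.8)],.142)[0]
print(h,p,(p-h)*1000)
# corners of mill from wrist
q=back(c,[(204.7,67.3),(437.3,66.8)],.12);print(q, np.linalg.norm(q[0]-q[1]))
v=q[1]-q[0];a=np.arctan2(v[1],v[0]);print("mill yaw",np.degrees(a))
mid=q.mean(0); print("mill centre",mid[:2]+0.11*np.array([np.sin(a),-np.cos(a)]), "pin+y", mid[:2]+.03*np.array([np.sin(a),-np.cos(a)]))
k=back(c,[(209.7,80),(438,79.8)],.1767);v=k[1]-k[0];a=np.arctan2(v[1],v[0]);print(k,"cover yaw",np.degrees(a),np.linalg.norm(v))
for uv in [(209.7,80)],: print()
E
python3 mv.py
```

```text
[0.52795446 0.065521   0.1767    ] [0.52732195 0.06376719 0.142     ] [ -0.63251142  -1.75380935 -34.7       ]
[[0.44807349 0.07801607 0.12      ]
 [0.59436466 0.10725095 0.12      ]] 0.14918372324151216
mill yaw 11.301137438850848
mill centre [ 0.54277529 -0.01523368] pin+y [0.52709804 0.06321519]
[[0.47100361 0.06950844 0.1767    ]
 [0.57921523 0.09097338 0.1767    ]] cover yaw 11.219598045649636 0.11031999017923937

t 6.85 pos [ 0.5412 -0.0032  0.2104] rot [-89.61   0.14 -78.82] F [-0.3  0.7 -3.5] op 0.0195 q [-0.15  0.4   1.55  0.    1.18 -0.35]
```

```bash
python3 mv.py 0.5405 -0.0051 0.187 -78.75
```

```text
t 6.85 pos [ 0.5412 -0.0032  0.2104] rot [-89.61   0.14 -78.82] F [-0.3  0.7 -3.5] op 0.0195 q [-0.15  0.4   1.55  0.    1.18 -0.35]
shift [0.0018, 0.0234, -0.0012] twist [-0.39, -0.07, -0.14]
```

Call:
{"op": "send_rows", "data": {"motion": [[[0.0018,0.006,-0.0012,0],[0.0018,0.012,-0.0012,0],[0.0018,0.018,-0.0012,0],[0.0018,0.0234,-0.0012,0],[0.0018,0.0234,-0.0012,0],[0.0018,0.0234,-0.0012,0]]]}}

```text
time: 7.45
tool_pos: [0.5405, -0.0052, 0.1869]
tool_rot: [-1.564, 0.003, -1.376]
contact_force: [0.0, -0.1, -3.2]
opening: 0.0198
```

```bash
python3 snap.py e wrist; python3 mv.py 0.5405 -0.0051 0.17 -78.75;python3 - <<'E'
from h import *
c=pickle.load(open("c_e.pkl","rb"))["wrist"]
g=cv2.convertScaleAbs(c["frame"],alpha=2.,beta=20)
crop(g,295,85,60,50,"pics/e3.png",12)
g=cv2.convertScaleAbs(c["frame"],alpha=1.2)
crop(g,195,55,260,40,"pics/e1.png",3)
E
```

```text
t 7.5 pos [ 0.5407 -0.0052  0.1871] rot [-89.6    0.14 -78.82] F [-0.2 -0.5 -4.2] op 0.0202 q [-0.15  0.43  1.58  0.01  1.13 -0.35]
shift [-0.0001, 0.0171, -0.0003] twist [-0.4, -0.07, -0.14]
```

View pics/e3.png

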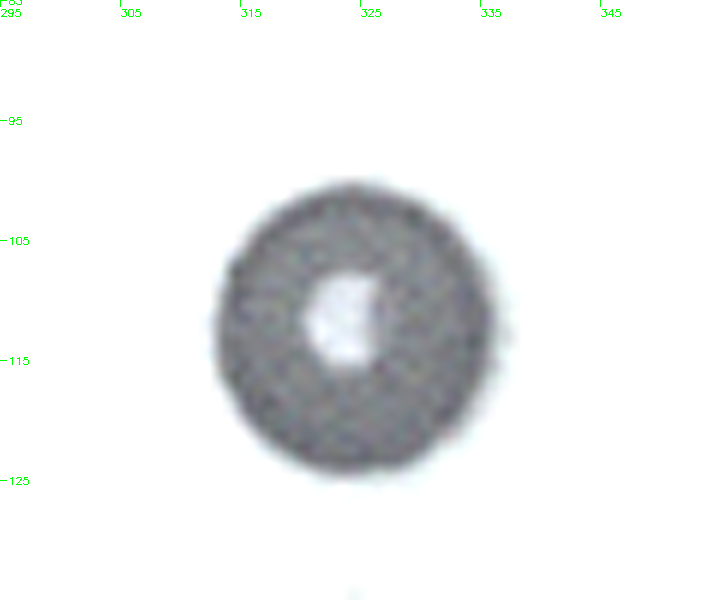

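View pics/e1.png

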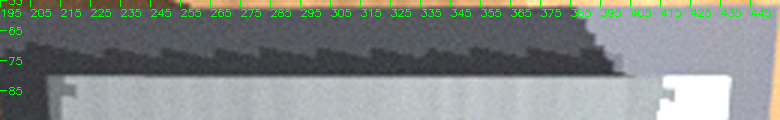

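Call:
{"op": "send_rows", "data": {"motion": [[[0,0.004,-0.0002,0],[0,0.008,-0.0002,0],[0,0.012,-0.0002,0],[0,0.015,-0.0002,0],[0,0.015,-0.0002,0]]]}}

```text
time: 8.0
tool_pos: [0.5404, -0.0051, 0.1715]
tool_rot: [-1.564, 0.003, -1.376]
contact_force: [0.5, -0.1, -4.0]
opening: 0.02
```

```bash
python3 snap.py f wrist; python3 mv.py 0.5405 -0.0051 0.161 -78.75;python3 - <<'E'
from h import *
c=pickle.load(open("c_f.pkl","rb"))["wrist"]
g=cv2.convertScaleAbs(c["frame"],alpha=2.,beta=20)
crop(g,295,85,60,50,"pics/f3.png",12)
E
```

```text
t 8.05 pos [ 0.5405 -0.0051  0.1718] rot [-89.62   0.15 -78.82] F [ 0.1  0.  -4.1] op 0.0199 q [-0.15  0.44  1.6   0.01  1.09 -0.35]
shift [0.0, 0.0108, -0.0001] twist [-0.38, -0.07, -0.15]
```

View pics/f3.png

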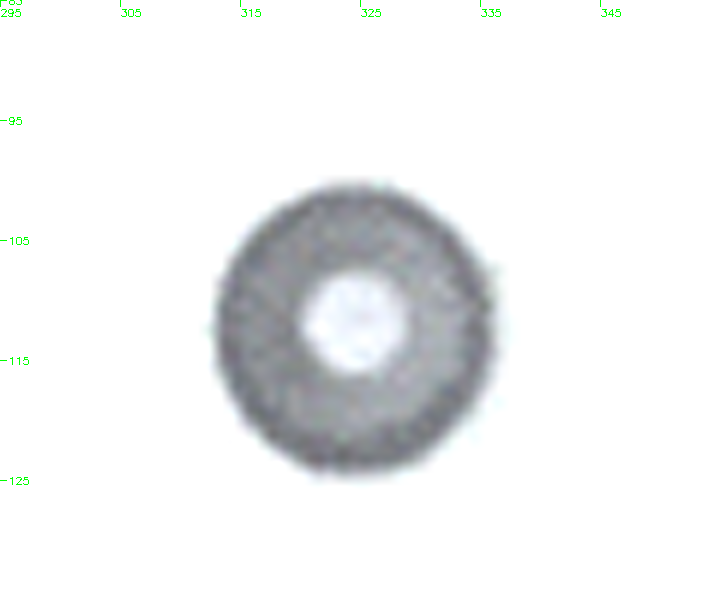

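Force is unchanged and the pin tip is centred in the hole, with the hole at about (324,112). Continuing down.

Call:
{"op": "send_rows", "data": {"motion": [[[0,0.003,0,0],[0,0.005,0,0],[0,0.007,0,0],[0,0.009,0,0],[0,0.01,0,0]]]}}

```text
time: 8.55
tool_pos: [0.5406, -0.0051, 0.1617]
tool_rot: [-1.564, 0.003, -1.376]
contact_force: [0.0, 0.3, 3.6]
opening: 0.0198
```

```bash
python3 snap.py g wrist; python3 mv.py 0.5405 -0.0051 0.161 -78.75
```

```text
t 8.6 pos [ 0.5405 -0.0051  0.1618] rot [-89.63   0.15 -78.82] F [-0.1  1.2 -4. ] op 0.0195 q [-0.15  0.46  1.62  0.01  1.07 -0.35]
shift [0.0, 0.0008, -0.0] twist [-0.37, -0.07, -0.15]
```

View pics/wrist_g.png

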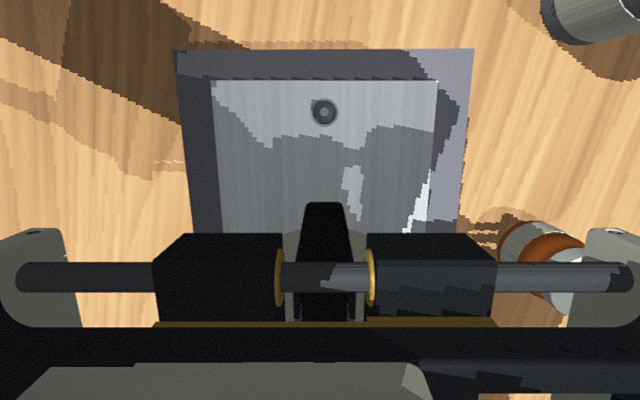

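Call:
{"op": "send_rows", "data": {"motion": [[[0,0.0005,0,0],[0,0.001,0,0],[0,0.0012,0,0],[0,0.0012,0,0]]]}}

```text
time: 9.0
tool_pos: [0.5406, -0.0051, 0.1616]
tool_rot: [-1.564, 0.002, -1.376]
contact_force: [-1.4, 1.2, 6.7]
opening: 0.0198
```

```bash
python3 mv.py 0.5405 -0.0051 0.161 -78.75
```

```text
t 9.0 pos [ 0.5406 -0.0051  0.1616] rot [-89.59   0.13 -78.81] F [-1.4  1.2  6.7] op 0.0198 q [-0.15  0.46  1.62  0.01  1.06 -0.35]
shift [0.0, 0.0006, -0.0001] twist [-0.41, -0.06, -0.13]
```

Call:
{"op": "send_rows", "data": {"motion": [[[0,0,0,0],[0,0,0,0],[0,0,0,0],[0,0,0,0],[0,0,0,0],[0,0,0,0]]], "gripper": 0.7}}

```text
time: 9.6
tool_pos: [0.5406, -0.005, 0.1616]
tool_rot: [-1.564, 0.002, -1.376]
contact_force: [0.1, 0.1, 0.5]
opening: 0.0622
```

Call:
{"op": "send_rows", "data": {"motion": [[[0,-0.01,0,0],[0,-0.03,0,0],[0,-0.06,0,0],[0,-0.09,0,0],[0,-0.1,0,0],[0,-0.1,0,0]]]}}

```text
time: 10.2
tool_pos: [0.5406, -0.0055, 0.2633]
tool_rot: [-1.56, 0.001, -1.376]
contact_force: [0.2, 0.6, -0.3]
opening: 0.0642
```

```bash
python3 snap.py i wrist side; python3 mv.py 0.4664 -0.3314 0.26 -180.6;python3 - <<'E'
from h import *
d=pickle.load(open("c_i.pkl","rb"))
crop(d["side"]["frame"],280,130,80,100,"pics/i_s.png",6)
E
```

```text
t 10.3 pos [ 0.5395 -0.0054  0.2607] rot [-89.67   0.16 -78.82] F [-0.4 -0.  -0.6] op 0.0645 q [-0.15  0.36  1.47  0.    1.3  -0.35]
shift [0.3057, -0.001, -0.1349] twist [-0.09, 101.78, -0.41]
```

View pics/wrist_i.png

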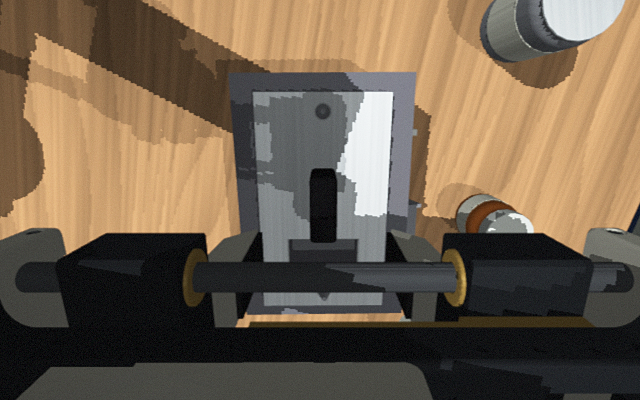

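View pics/i_s.png

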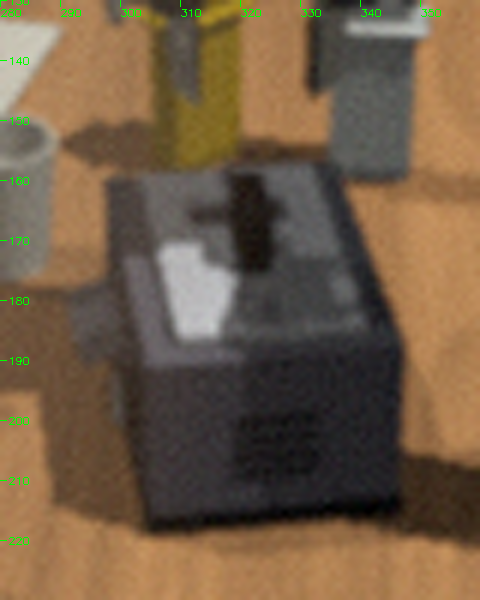

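Call:
{"op": "send_rows", "data": {"motion": [[[0.03,0,-0.01,8.5],[0.07,0,-0.03,17],[0.11,0,-0.05,25.5],[0.15,0,-0.07,34],[0.19,0,-0.085,42.5],[0.23,0,-0.1,51],[0.27,0,-0.12,59.5],[0.3,0,-0.13,68]]]}}

```text
time: 11.1
tool_pos: [0.4684, -0.327, 0.257]
tool_rot: [-1.575, 0.005, -2.57]
contact_force: [0.9, 0.0, 0.5]
opening: 0.0642
```

```bash
python3 mv.py 0.4664 -0.3314 0.26 -180.6
```

```text
t 11.1 pos [ 0.4684 -0.327   0.257 ] rot [ -90.21    0.29 -147.27] F [0.9 0.  0.5] op 0.0642 q [-0.75  0.42  1.38  0.01  1.34  0.25]
shift [0.004, -0.003, 0.0026] twist [0.29, 33.34, -0.22]
```

Call:
{"op": "send_rows", "data": {"motion": [[[0.004,-0.003,0.0026,8.5],[0.004,-0.003,0.0026,17],[0.004,-0.003,0.0026,25.5],[0.004,-0.003,0.0026,33.3],[0.004,-0.003,0.0026,33.3],[0.004,-0.003,0.0026,33.3],[0.004,-0.003,0.0026,33.3]]], "gripper": 0.8}}

```text
time: 11.8
tool_pos: [0.4663, -0.3311, 0.2593]
tool_rot: [-1.578, 0.001, 3.135]
contact_force: [0.5, -0.6, 0.6]
opening: 0.0733
```

```bash
python3 snap.py j wrist top; python3 mv.py 0.4664 -0.3314 0.16 -180.6;python3 - <<'E'
from h import *
d=pickle.load(open("c_j.pkl","rb"))
crop(d["top"]["frame"],325,150,90,80,"pics/j_t.png",8)
c=d["wrist"]
for p in (.4664,-.3314,-.0111),:
    s_,c_=np.sin(p[2]),np.cos(p[2])
    L=np.array([(25,12,176),(25,-12,176),(-25,-12,176),(-25,12,176),(38,22,126),(38,-22,126),(-38,22,126),(-38,-22,126)])/1000
    print(proj(c,np.c_[p[0]+c_*L[:,0]-s_*L[:,1],p[1]+s_*L[:,0]+c_*L[:,1],L[:,2]]).round(1).tolist())
E
```

```text
t 11.9 pos [ 0.4664 -0.3313  0.2597] rot [-9.0360e+01  1.0000e-01  1.7954e+02] F [-0.7 -0.6 -0.1] op 0.0734 q [-0.75  0.42  1.38  0.01  1.34  0.82]
shift [0.0001, 0.0997, 0.0008] twist [0.36, 0.14, -0.1]
[[308.4, 179.5], [343.8, 179.7], [342.5, 248.1], [309.0, 247.9], [299.3, 151.5], [353.2, 151.7], [300.7, 238.5], [350.9, 238.8]]
```

View pics/wrist_j.png

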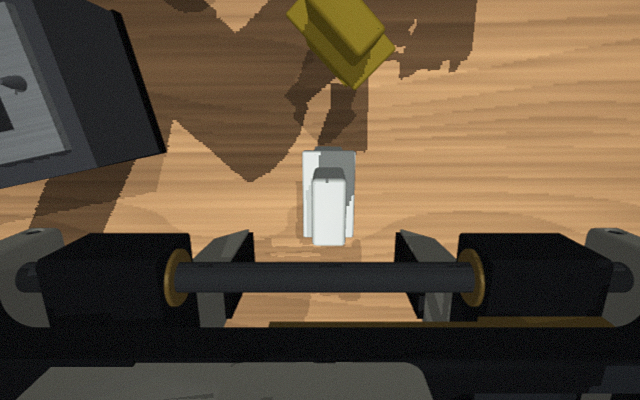

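View pics/j_t.png

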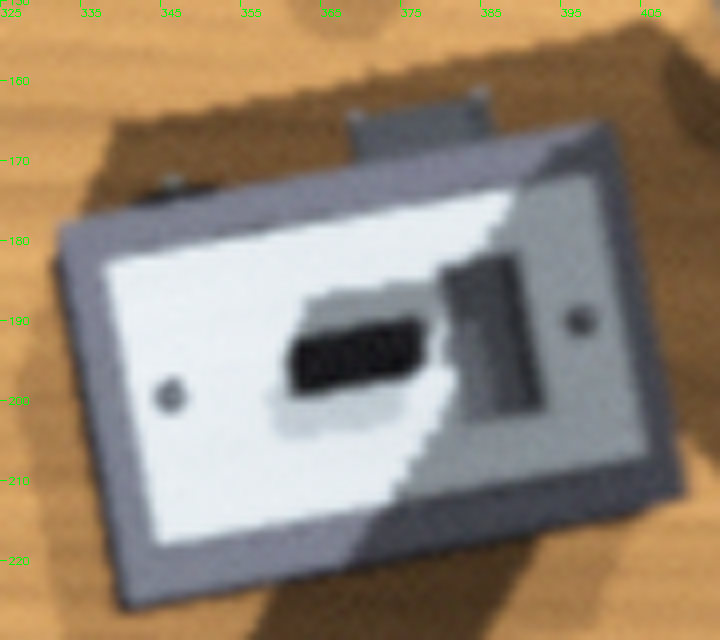

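```bash
python3 - <<'E'
from h import *
d=pickle.load(open("c_j.pkl","rb"))
crop(d["wrist"]["frame"],290,140,75,115,"pics/j1.png",5)
E
```

```text
(no output)
```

View pics/j1.png

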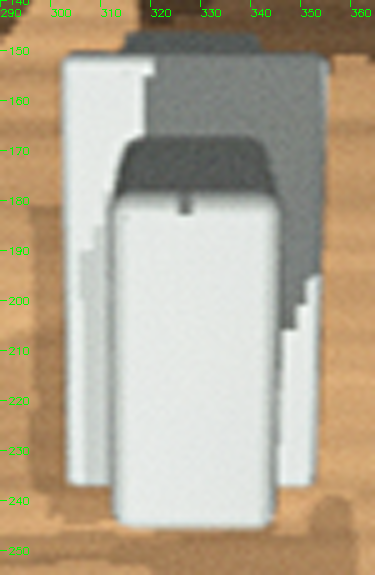

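```bash
python3 - <<'E'
from fit import *
c=pickle.load(open("c_j.pkl","rb"))["wrist"]
L=[(38,22,126),(38,-22,126),(-38,22,126),(-38,-22,126),(25,12,176),(25,-12,176),(-25,-12,176),(-25,12,176)]
u=px([(62,57),(328,57),(67,485),(313,485),(107,196),(281,196),(277,528),(113,528)],(290,140),5)
p,r=fit([(c,L,u)],(.4664,-.3314,0));print(p.round(4),np.degrees(p[2]).round(2),r.round(1).tolist())
E
python3 mv.py .4664 -.333 .159 179.5
```

```text
[ 0.4675 -0.3332 -0.009 ] -0.52 [[-0.6, -0.8], [0.1, -0.7], [-0.2, 0.8], [0.9, 1.0], [-0.1, -0.9], [0.6, -0.8], [0.1, 1.4], [-0.6, 1.2]]
t 11.9 pos [ 0.4664 -0.3313  0.2597] rot [-9.0360e+01  1.0000e-01  1.7954e+02] F [-0.7 -0.6 -0.1] op 0.0734 q [-0.75  0.42  1.38  0.01  1.34  0.82]
shift [0.0001, 0.1007, 0.0024] twist [0.36, 0.04, -0.1]
```

Call:
{"op": "send_rows", "data": {"motion": [[[-0.0005,0.02,0.0024,0],[-0.0005,0.06,0.0024,0],[-0.0005,0.085,0.0024,0],[-0.0005,0.097,0.0024,0],[-0.0005,0.1005,0.0024,0],[-0.0005,0.1005,0.0024,0]]]}}

```text
time: 12.5
tool_pos: [0.4674, -0.3333, 0.1597]
tool_rot: [-1.576, 0.002, 3.134]
contact_force: [-0.9, -0.0, 0.1]
opening: 0.073
```

Call:
{"op": "send_rows", "data": {"motion": [[[0,0,0,0],[0,0,0,0],[0,0,0,0],[0,0,0,0],[0,0,0,0],[0,0,0,0],[0,0,0,0],[0,0,0,0]]], "gripper": 0, "grip_force": 50}}

```text
time: 13.3
tool_pos: [0.4673, -0.3332, 0.1597]
tool_rot: [-1.577, 0.002, 3.134]
contact_force: [-1.2, 0.1, 0.8]
opening: 0.0238
```

```bash
python3 mv.py .4664 -.333 .3 179.5
```

```text
t 13.3 pos [ 0.4673 -0.3332  0.1597] rot [-9.0340e+01  1.3000e-01  1.7956e+02] F [-1.2  0.1  0.8] op 0.0238 q [-0.76  0.52  1.51  0.01  1.11  0.82]
shift [0.0006, -0.1402, -0.001] twist [0.34, 0.06, -0.13]
```

Call:
{"op": "send_rows", "data": {"motion": [[[0,0,0,0],[0,0,0,0],[0,-0.02,0,0],[0,-0.05,0,0],[0,-0.09,0,0],[0,-0.13,0,0],[0,-0.165,0,0],[0,-0.175,0,0]]]}}

```text
time: 14.1
tool_pos: [0.4677, -0.335, 0.3388]
tool_rot: [-1.572, 0.007, 3.134]
contact_force: [-0.0, -0.2, -1.5]
opening: 0.0241
```

```bash
python3 snap.py k wrist side; python3 mv.py .5515 -.0593 .335 -168.78; python3 - <<'E'
from h import *
d=pickle.load(open("c_k.pkl","rb"))
crop(d["side"]["frame"],280,50,120,130,"pics/k_s.png",5)
E
```

```text
t 14.2 pos [ 0.4672 -0.3345  0.3356] rot [-90.23   0.23 179.56] F [ 0.2 -0.3 -1.7] op 0.0238 q [-0.76  0.39  1.22  0.01  1.53  0.82]
shift [-0.0822, 0.0021, -0.2758] twist [0.21, -11.66, -0.25]
```

View pics/wrist_k.png

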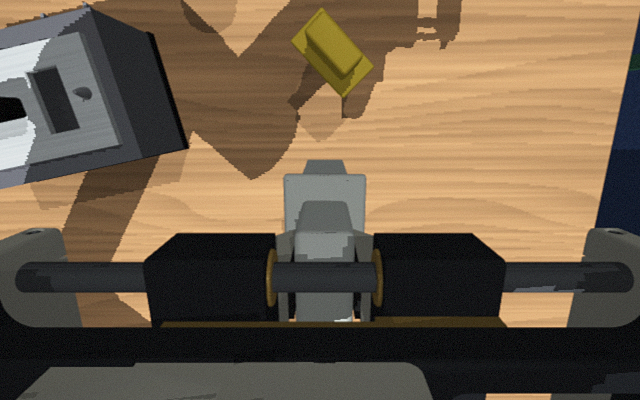

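View pics/k_s.png

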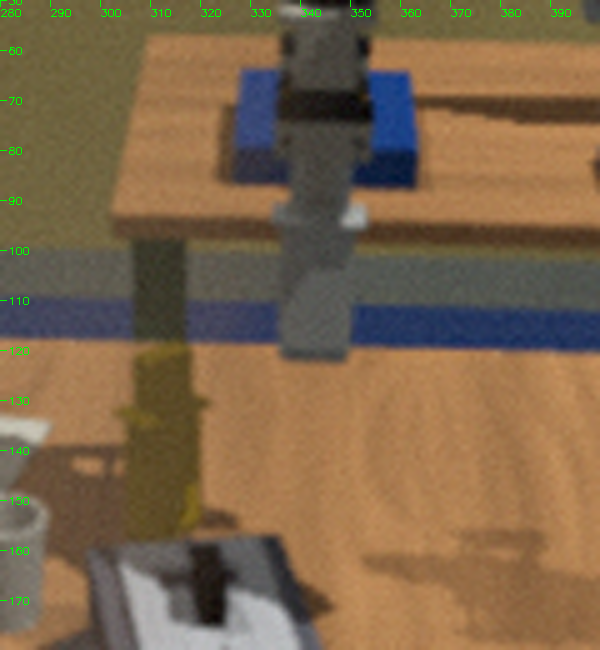

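Call:
{"op": "send_rows", "data": {"motion": [[[0,0,-0.03,0],[-0.015,0,-0.07,-2],[-0.03,0,-0.11,-4],[-0.045,0,-0.15,-6],[-0.055,0,-0.19,-8],[-0.065,0,-0.225,-10],[-0.08,0,-0.25,-11.5],[-0.082,0,-0.265,-11.7]]]}}

```text
time: 15.0
tool_pos: [0.5515, -0.0679, 0.3341]
tool_rot: [-1.576, 0.001, -2.942]
contact_force: [-0.0, -0.7, -2.3]
opening: 0.0239
```

```bash
cat > foot.py <<'E'
from mv import *
s=sensors.observe()
Rg=Ro.from_euler('xyz',np.radians([-90.34,.13,179.56]));tg=np.array([.4673,-.3332,.1597])
Rp=Ro.from_euler('z',-.5,degrees=True);tp=np.array([.4674,-.3332,0])
R=Ro.from_euler('xyz',s["tool_rot"]);t=s["tool_pos"]
f=t+R.apply(Rg.inv().apply(tp-tg)); Q=R*Rg.inv()*Rp
print("foot",f.round(4),"pusher rpy deg",Q.as_euler('xyz',degrees=True).round(2))
b=t+R.apply(Rg.inv().apply(tp+[0,0,.12]-tg));print("z120 pt",b.round(4))
E
python3 foot.py; python3 mv.py .5512 -.0590 .335 -168.8
```

```text
foot [ 0.5514 -0.0679  0.1744] pusher rpy deg [-0.02  0.07 11.35]
z120 pt [ 0.5515 -0.0679  0.2944]
t 15.0 pos [ 0.5515 -0.0679  0.3341] rot [-9.0320e+01  6.0000e-02 -1.6859e+02] F [-0.  -0.7 -2.3] op 0.0239 q [-0.26  0.35  1.28  0.01  1.51  1.11]
shift [-0.0015, -0.0009, -0.0087] twist [0.32, 0.21, -0.06]
```

Call:
{"op": "send_rows", "data": {"motion": [[[-0.0015,0,-0.004,0],[-0.0015,0.01,-0.008,0.2],[-0.0015,0.02,-0.0087,0.2],[-0.0015,0.029,-0.0087,0.2],[-0.0015,0.029,-0.0087,0.2],[-0.0015,0.029,-0.0087,0.2]]]}}

```text
time: 15.6
tool_pos: [0.551, -0.0595, 0.3049]
tool_rot: [-1.577, 0.001, -2.947]
contact_force: [-0.5, 0.1, -1.8]
opening: 0.0238
```

```bash
python3 snap.py l wrist side top; python3 foot.py; python3 mv.py .5512 -.0590 .305 -168.8; python3 - <<'E'
from h import *
d=pickle.load(open("c_l.pkl","rb"))
crop(d["side"]["frame"],285,110,80,110,"pics/l_s.png",5)
crop(d["top"]["frame"],325,145,100,90,"pics/l_t.png",6)
E
```

```text
foot [ 0.5515 -0.0593  0.1459] pusher rpy deg [-0.05  0.02 11.13]
z120 pt [ 0.5515 -0.0592  0.2659]
t 15.75 pos [ 0.5514 -0.0592  0.3056] rot [-9.0290e+01  1.1000e-01 -1.6881e+02] F [ 0.4  0.  -1.4] op 0.0238 q [-0.25  0.36  1.34  0.01  1.44  1.13]
shift [0.0001, 0.0007, -0.0002] twist [0.29, -0.01, -0.11]
```

View pics/wrist_l.png

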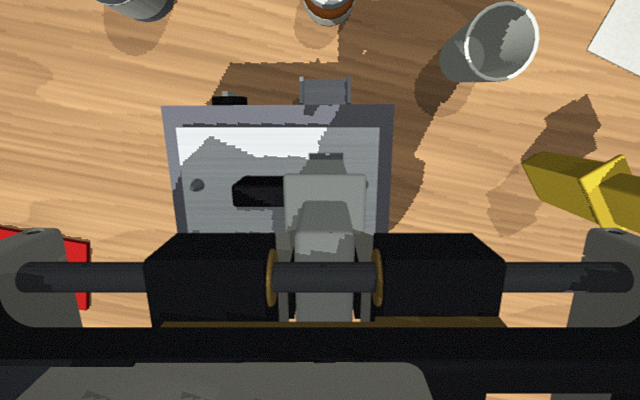

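View pics/l_s.png

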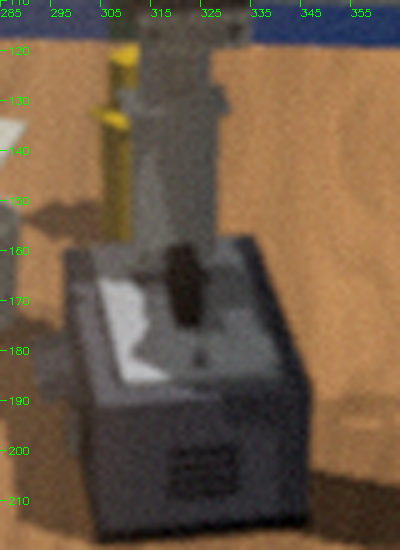

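View pics/l_t.png

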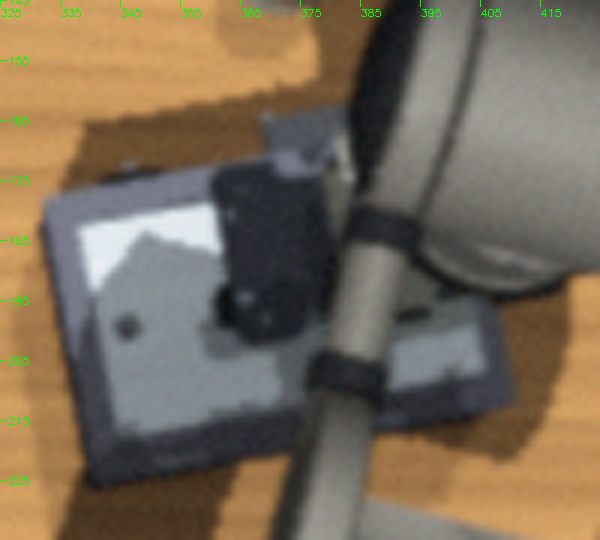

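```bash
python3 - <<'E'
from h import *
c=pickle.load(open("c_l.pkl","rb"))["wrist"]
g=cv2.convertScaleAbs(c["frame"],alpha=1.7,beta=10)
crop(g,155,95,245,100,"pics/l1.png",3)
crop(g,275,140,110,60,"pics/l2.png",7)
def W(p,L):
    s_,c_=np.sin(p[2]),np.cos(p[2]);L=np.array(L,float)/1000
    return np.c_[p[0]+c_*L[:,0]-s_*L[:,1],p[1]+s_*L[:,0]+c_*L[:,1],L[:,2]]
m=(.5425,-.0149,np.radians(11.2))
print("mill",proj(c,W(m,[(75,110,120),(75,-110,120)])).round(1).tolist())
print("cover",proj(c,W(m,[(55,95,128),(55,-95,128),(0,80,142)])).round(1).tolist())
print("slot+x",proj(c,W(m,[(31,-29,128),(31,-61,128)])).round(1).tolist())
f=(.5515,-.0593,np.radians(11.13))
print("foot+x",proj(c,W(f,[(27,12,145.9),(27,-12,145.9),(30,15,157.9),(30,-15,157.9)])).round(1).tolist())
print("flange",proj(c,W(f,[(38,22,271.9),(38,-22,271.9)])).round(1).tolist())
E
```

```text
mill [[160.7, 105.7], [394.4, 105.3]]
cover [[175.3, 127.8], [378.8, 127.6], [191.6, 188.5]]
slot+x [[308.3, 153.4], [342.0, 153.4]]
foot+x [[312.1, 160.1], [338.8, 160.1], [308.0, 158.6], [342.8, 158.7]]
flange [[282.6, 173.9], [367.6, 174.0]]
```

View pics/l1.png

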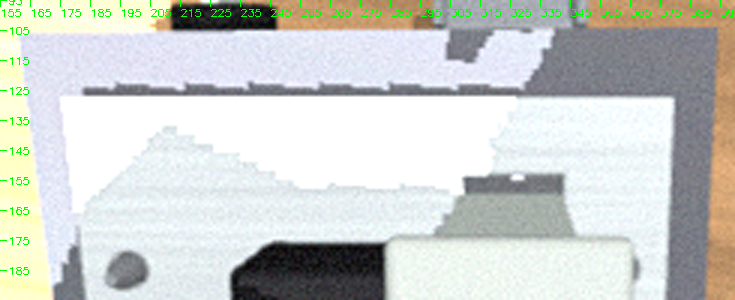

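View pics/l2.png

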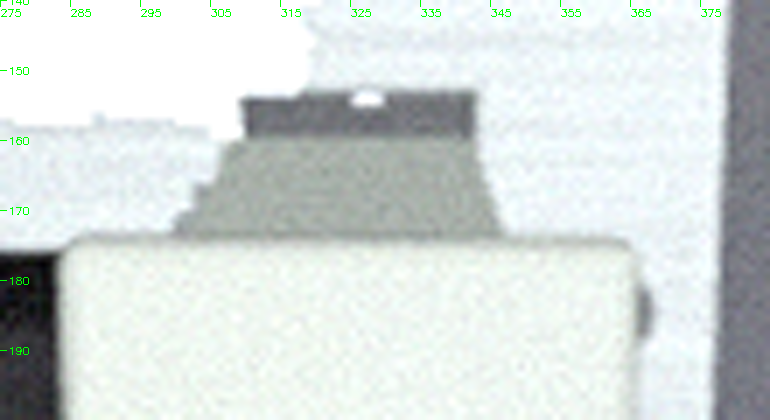

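Call:
{"op": "send_rows", "data": {"motion": [[[0.0002,0.006,-0.0003,0],[0.0002,0.012,-0.0003,0],[0.0002,0.018,-0.0003,0],[0.0002,0.024,-0.0003,0],[0.0002,0.027,-0.0003,0],[0.0002,0.027,-0.0003,0]]]}}

```text
time: 16.35
tool_pos: [0.5509, -0.0588, 0.278]
tool_rot: [-1.576, 0.001, -2.946]
contact_force: [0.8, 0.6, -2.4]
opening: 0.0239
```

```bash
python3 foot.py; python3 mv.py .5512 -.0590 .24 -168.8
```

```text
foot [ 0.5508 -0.0588  0.1183] pusher rpy deg [-0.02  0.08 11.13]
z120 pt [ 0.551  -0.0588  0.2383]
t 16.35 pos [ 0.5509 -0.0588  0.278 ] rot [-9.0320e+01  5.0000e-02 -1.6881e+02] F [ 0.8  0.6 -2.4] op 0.0239 q [-0.25  0.38  1.4   0.01  1.37  1.13]
shift [-0.0002, 0.038, 0.0005] twist [0.32, -0.01, -0.05]
```

Call:
{"op": "send_rows", "data": {"motion": [[[-0.0002,0.005,0.0003,0],[-0.0002,0.01,0.0003,0],[-0.0002,0.015,0.0003,0],[-0.0002,0.02,0.0004,0],[-0.0002,0.02,0.0004,0]]]}}

```text
time: 16.85
tool_pos: [0.551, -0.0591, 0.2571]
tool_rot: [-1.577, -0.0, -2.946]
contact_force: [0.1, -1.8, -2.2]
opening: 0.0237
```

```bash
python3 foot.py; python3 mv.py .5512 -.0590 .238 -168.8
```

```text
foot [ 0.5507 -0.0592  0.0974] pusher rpy deg [-1.000e-02  1.500e-01  1.113e+01]
z120 pt [ 0.551  -0.0591  0.2174]
t 16.85 pos [ 0.551  -0.0591  0.2571] rot [-9.0330e+01 -2.0000e-02 -1.6881e+02] F [ 0.1 -1.8 -2.2] op 0.0237 q [-0.25  0.39  1.43  0.01  1.32  1.13]
shift [-0.0002, 0.0191, 0.0] twist [0.33, -0.01, 0.02]
```

Call:
{"op": "send_rows", "data": {"motion": [[[-0.0002,0.005,0,0],[-0.0002,0.01,0,0],[-0.0002,0.015,0,0],[-0.0002,0.019,0,0],[-0.0002,0.019,0,0]]]}}

```text
time: 17.35
tool_pos: [0.551, -0.0591, 0.2374]
tool_rot: [-1.577, -0.001, -2.946]
contact_force: [0.6, -1.0, -1.7]
opening: 0.0234
```

```bash
python3 foot.py; python3 snap.py m wrist side; python3 mv.py .5512 -.0590 .224 -168.8
```

```text
foot [ 0.5505 -0.0592  0.0777] pusher rpy deg [-0.    0.2  11.12]
z120 pt [ 0.5509 -0.0591  0.1977]
t 17.45 pos [ 0.5511 -0.0591  0.238 ] rot [-9.0330e+01 -4.0000e-02 -1.6881e+02] F [-0.4 -1.6 -2.8] op 0.024 q [-0.25  0.41  1.46  0.01  1.27  1.13]
shift [-0.0001, 0.014, 0.0] twist [0.33, -0.01, 0.04]
```

View pics/wrist_m.png

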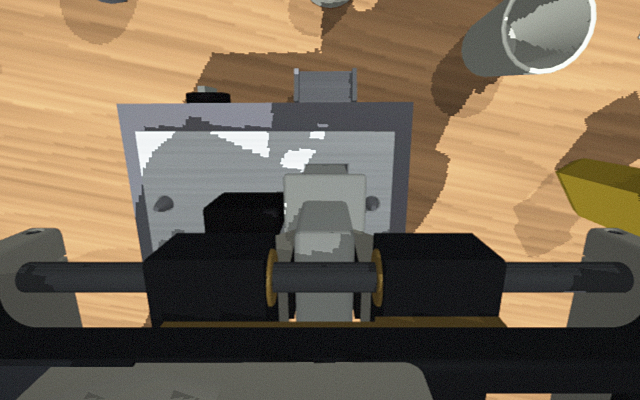

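Call:
{"op": "send_rows", "data": {"motion": [[[-0.0001,0.003,0,0],[-0.0001,0.006,0,0],[-0.0001,0.009,0,0],[-0.0001,0.011,0,0],[-0.0001,0.011,0,0],[-0.0001,0.011,0,0]]]}}

```text
time: 18.05
tool_pos: [0.5514, -0.059, 0.2275]
tool_rot: [-1.576, 0.0, -2.946]
contact_force: [-0.8, 0.9, 4.7]
opening: 0.0242
```

```bash
python3 foot.py; python3 mv.py .5512 -.0590 .224 -168.8
```

```text
foot [ 0.5513 -0.0591  0.0678] pusher rpy deg [-0.03  0.11 11.13]
z120 pt [ 0.5515 -0.059   0.1878]
t 18.05 pos [ 0.5514 -0.059   0.2275] rot [-9.0310e+01  2.0000e-02 -1.6881e+02] F [-0.8  0.9  4.7] op 0.0242 q [-0.25  0.42  1.48  0.01  1.25  1.13]
shift [0.0002, 0.0035, -0.0] twist [0.31, -0.01, -0.02]
```

Call:
{"op": "send_rows", "data": {"motion": [[[0,0.0015,0,0],[0,0.003,0,0],[0,0.0042,0,0],[0,0.0042,0,0],[0,0.0042,0,0],[0,0.0042,0,0]]]}}

```text
time: 18.65
tool_pos: [0.5515, -0.0589, 0.2242]
tool_rot: [-1.576, 0.001, -2.946]
contact_force: [-2.0, 0.0, 7.5]
opening: 0.024
```

```bash
python3 foot.py; python3 mv.py .5512 -.0590 .223 -168.8
```

```text
foot [ 0.5514 -0.0591  0.0645] pusher rpy deg [-0.06  0.06 11.13]
z120 pt [ 0.5515 -0.059   0.1845]
t 18.65 pos [ 0.5515 -0.0589  0.2242] rot [-9.0290e+01  7.0000e-02 -1.6881e+02] F [-2.   0.   7.5] op 0.024 q [-0.25  0.42  1.49  0.01  1.24  1.13]
shift [0.0003, 0.0012, 0.0] twist [0.29, -0.01, -0.07]
```

Call:
{"op": "send_rows", "data": {"motion": [[[0,0.0006,0,0],[0,0.0012,0,0],[0,0.0012,0,0],[0,0.0012,0,0],[0,0.0012,0,0]]]}}

```text
time: 19.15
tool_pos: [0.5514, -0.0589, 0.2237]
tool_rot: [-1.575, 0.002, -2.946]
contact_force: [-2.4, -0.8, 7.1]
opening: 0.0235
```

```bash
python3 foot.py; python3 - <<'E'
from cell import sensors,read_camera
import cv2,pickle
d={}
for n in("side","top","wrist","wrist","wrist","wrist"):
    d[n]=read_camera(n);s=sensors.observe();print(s["contact_force"].round(1),s["tool_pos"].round(4),s["opening"])
pickle.dump(d,open("c_n.pkl","wb"))
from h import crop
cv2.imwrite("pics/wrist_n.png",d["wrist"]["frame"][:,:,::-1])
crop(d["side"]["frame"],250,100,120,125,"pics/n_s.png",5)
E
```

```text
foot [ 0.5515 -0.0591  0.064 ] pusher rpy deg [-0.07  0.03 11.13]
z120 pt [ 0.5515 -0.059   0.184 ]
[-2.2 -0.1  7.2] [ 0.5514 -0.0589  0.2237] 0.023573349107963777
[-2.8 -0.3  7.7] [ 0.5514 -0.0589  0.2238] 0.023839940815522976
[-1.9 -0.7  7.6] [ 0.5514 -0.0589  0.2237] 0.023622254893564332
[-2.5  0.   6.5] [ 0.5514 -0.0589  0.2237] 0.023678203764058017
[-1.6 -1.2  7.5] [ 0.5514 -0.0589  0.2237] 0.023472383367800404
[-1.5 -0.4  7. ] [ 0.5514 -0.0589  0.2237] 0.023650050415236577
```

View pics/wrist_n.png

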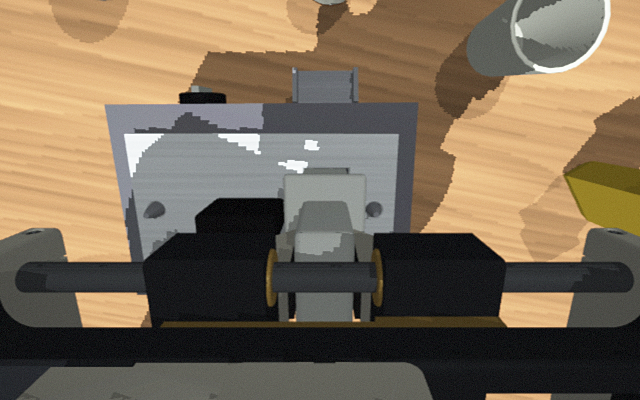

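View pics/n_s.png

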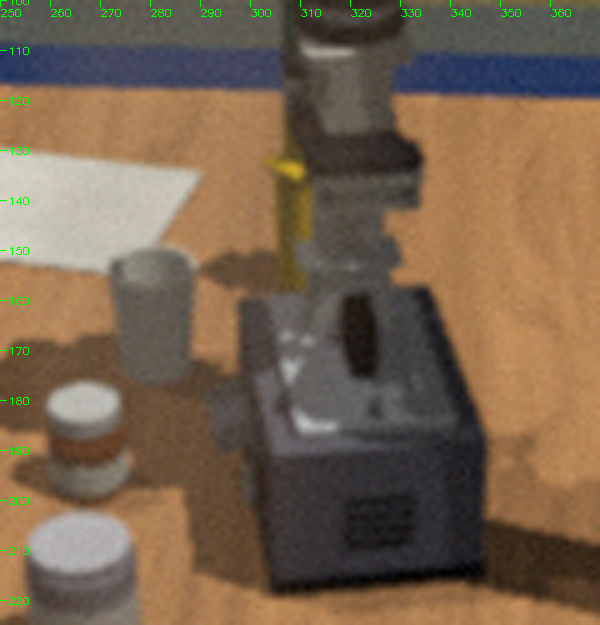

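Call:
{"op": "send_rows", "data": {"motion": [[[0,0.0006,0,0],[0,0.0014,0,0],[0,0.0014,0,0],[0,0.0014,0,0],[0,0.0014,0,0],[0,0.0014,0,0]]]}}

```text
time: 20.05
tool_pos: [0.5513, -0.0589, 0.2232]
tool_rot: [-1.575, 0.002, -2.946]
contact_force: [-1.7, -0.5, 7.3]
opening: 0.0239
```

```bash
python3 foot.py; python3 - <<'E'
from cell import sensors,read_camera
for n in range(6):
    read_camera("wrist");s=sensors.observe();print(s["contact_force"].round(1),s["tool_pos"].round(4),s["opening"])
E
```

```text
foot [ 0.5515 -0.0591  0.0635] pusher rpy deg [-0.09  0.   11.14]
z120 pt [ 0.5514 -0.0589  0.1835]
[-2.2 -0.1  6.9] [ 0.5513 -0.0589  0.2231] 0.023892035654997593
[-2.9 -0.3  8. ] [ 0.5513 -0.0589  0.2231] 0.023593600390964618
[-2.7 -0.4  7.3] [ 0.5513 -0.0589  0.2232] 0.02384323089771188
[-2.7 -0.6  8. ] [ 0.5513 -0.0589  0.2231] 0.02371450797464777
[-2.2 -0.9  6.8] [ 0.5513 -0.0589  0.2232] 0.023782083612646703
[-2.4 -0.7  8. ] [ 0.5514 -0.0589  0.2232] 0.023702016502950868
```

```bash
python3 -c "
from cell import hand_in
print(hand_in())"
```

```text
the job is handed in; nothing more can be done
None
```

The cover is seated on the mill, and the gripped pusher is holding the interlock plate down nearly to its stop. I handed the job in at about 20.4 s on the robot's clock. No verdict is reported at hand-in.

- **Cover:** I lowered the white cover over both pins and let go of it. The tool stopped 120 mm above the height where it had gripped the cover on the table. Pictures from after I let go show it lying flush with both pins through their holes.
- **Pusher:** I passed it foot first through the slot with no sign of jamming in the force readings. From the tool position, the plate is about 11.5 mm down. From the net upward force of about 7.5 N plus the pusher's weight, it is about 11.2 mm. These two estimates differ by about 0.3 mm, and the force showed no jump of the kind that hitting the stop would cause.
- **Grip:** The pusher is held with 50 N set, and the opening was steady at 23.7 mm.
- **Bystanders:** I did not touch the tin, the cup or the jar, and the last side picture shows all three standing.
- **Tool tilt:** The tool was tilted about 0.3 to 0.6° through most of the run, but every fit still went through.

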